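Unlock the bakery takings box and hold the bolt back

ROBOT

A 6-joint arm with a two-finger parallel gripper is mounted at the origin on a cart in front of the work surface, level with it; the furniture and walls round the work are solid. World frame = base frame: x ahead of the robot, y to its left, z up, the work surface at z = 0. Lengths are in m, angles in rad, forces in N, time in s.
With the tool pointing down it reaches from about 0.25 to 0.8 m from the base axis. Payload 8.5 kg.
Tool frame: the origin (TCP) lies on the centre line of the jaws, within the pads' length; the fingertips stand 22 mm ahead of it and the grasp point (between the pads) lies 3 mm ahead of it; z points along the fingers, y is the direction in which the jaws open and shut (so a half turn about z gives the same grasp; the last joint's range is limited). The gripper opens to 85 mm and grips with 20 to 120 N. Pads are 22 mm wide; open, the fingers measure 114 mm over their backs; the gripper's body (76 mm by 85 mm) begins 54 mm behind the grasp point. The pads swing forward as they close: fully open they stand 13 mm farther back than shut.
Start: joints at [-1.136, 0.238, -0.013, 1.319, 0, 1.571], TCP at [0.221, -0.476, 0.253] pointing down, gripper open.
Joint ranges: [-2.66, 2.66], [-1.03, 1.9], [-1.14, 1.46], [-1.82, 2.27], [-1.45, 1.34], [-3.14, 3.14]. Speed limits (rad/s): [2.22, 2.22, 2.79, 3.14, 3.14, 3.14].

INTERFACE

Orientations are given as [roll, pitch, yaw] about the fixed x, y, z axes, in that order (R = Rz(yaw) Ry(pitch) Rx(roll)).
In Python, from cell import observe, grab_frame, camera_info, sign_off gives the robot as it stands.
- The arm moves only by the tool play_rows, never from a script. Its argument "plan" is one flat list of numbers, 7 for each row, row after row: the shift along the tool's x, y, z each as a share of 0.15 m, from -1 to 1, then the turn, a rotation vector about the tool's x, y, z each as a share of pi/4 rad, from -1 to 1, then the closure, from 0 (fully open) to 1 (shut). A call has 1 to 20 rows; each row is the pose to reach, as a shift and turn from the pose commanded when the call began, along the tool's axes at that moment; what a row does not reach only later rows make up. A row lasts 1/12 s, in which the tool goes at most 41.7 mm and 7.16 degrees, less where a joint would pass 70% of its speed; a pose out of reach is approached as far as the arm can. A call with a number of a shift or a turn outside -1 to 1 is refused whole. A call with a gripper value outside its range is refused whole. The fingers move at their own pace and stop on an object; "force" is the grip in N (left out, the last holds). Time passes only in rows, so rows that repeat a pose let the fingers close. It gives the time, the measured TCP pose, the force and the opening at its end, in the units of the state.
- observe(): the state, without advancing time (a new reading comes with each control period).
- grab_frame(name): name is "scene" or "top"; returns the picture (400x640x3 uint8, red, green, blue); there is no depth.
- camera_info(name): a dict with "vfov" (degrees; the focal length in pixels is half the picture's height over the tangent of half this angle, whatever the lens; pixels are square), "cx", "cy" (the principal point, pixels), "xyz" and "orientation" of the camera in the world. Camera axes: x right, y down, z forward; pixel columns grow to the right and rows downward; lengths in m; the calibration is good to about 2 mm. A picture is of the moment at which its call begins. camera_info takes no time and is no camera call.
- sign_off(): hands the job in, once; it reports no verdict.
The state is a dict: "time": time; "q": joint angles; "qd": joint speeds; "effort": joint torques, N m; "position": TCP position; "tcp_rot": TCP orientation; "ft_force": force on the tool from outside, world axes, zero at the start; "moment": the same for the moment, N m; "grip_width": finger opening in m.
Only numpy, scipy, OpenCV 4.12 (cv2) and the standard library are available. Lean on these libraries where they do the work, as an engineer would, in place of code of your own. Each camera call takes 0.05 s, during which the arm holds its last target.

TASK

Unlock the takings box and keep it unlocked for me: turn the keyhole turret on its lid one click, so that its open ring stands over the keyhole, then take the key from the wooden key rest, push it fully home (the pins are sticky, so wiggle it a little) and turn it a quarter turn clockwise as seen from above, as far as it goes. The lock springs back, so finish still gripping the key, fully in and turned, while I lift the lid, and leave everything else where it stands.

Things in the scene. Friction and masses are not known exactly. Their poses are not given: they have to be found in the camera images.
- takings_box: Grey steel takings box, fixed, 130 (x) x 200 (y) x 60 mm high. Origin: centre of the underside; z up, y along its length. On the lid (top at z 60) are the key lock, its axis at box x 0, y -50, and the keyhole turret, its pivot at x 0, y 0. A steel bolt shows in a staple on its -y end and draws in as the key turns.
- turret_knob (a point): On the turret's pivot, level with the top of its black bar knob (91 mm above the worktop). The bar is 40 mm long (this point's x), 14 mm wide (y: grip across it) and 22 mm high. It stands on a boss of 13 mm radius on the turret plate, whose upper face is 67 mm above the worktop.
- turret_ring (a point): Centre of the turret's open ring lobe, at the plate's upper face. The steel plate, 5 mm thick, has a hub (radius 30) and three round lobes 60 degrees apart, centred 50 mm from the pivot: two blank discs (radius 24) and between them this ring (inner radius 19, outer 26). At the start a blank lobe covers the keyhole; the ring must stand over it.
- turret (a joint): Turret angle, rad, growing anticlockwise seen from above. Sprung detents (about 0.1 Nm) at -1.05, 0 and +1.05; stops at +-1.2. At 0 the ring is over the keyhole. It starts in the detent at -1.05, so it needs one click (60 degrees) anticlockwise.
- keyhole (a point): Centre of the keyhole, on the lock's axis, on the plug's face (60 mm above the worktop); turns with the plug; z up, x along the slot. Slot vertical, 17 (x) x 7.4 (y) mm, 42 deep, mouth bevelled 2 mm; at rest it lies along the box's x. Two sprung sticky pins, 13 and 22 mm down, reach in from the long sides: a centred key passes with 5 to 15 N and a small wiggle.
- plug (a joint): Angle of the lock plug, rad, growing clockwise seen from above: 0 at rest, stop at 1.60 (a quarter turn). A spring (0.02 Nm at rest, 0.07 Nm at the stop) turns it back when let go. The key has up to about 0.2 rad of play in the slot, so it must turn a little farther than the plug.
- key: Loose steel key, 104 mm long, 0.1 kg, upright in the key rest, blade down. Origin: blade tip; z up along the key, x along the width of blade and bow. Blade 14 (x) x 5 (y), 32 mm long, last 10 mm tapered; shoulder plate 28 x 10 at z 32 to 38, which rests on the plug's face when fully home; round neck, radius 5.5; flat bow 34 (x) x 8 (y) at z 68 to 104. Fits either way round.
- key_shoulder (a point): On the key's axis at the underside of the shoulder plate, 32 mm above the tip; it meets the keyhole point when the key is fully home.
- key_bow (a point): Centre of the key's flat bow, 86 mm above the tip; grip it here across its 8 mm thickness (this point's y).
- key_rest: Wooden block fixed to the worktop, 64 (x) x 50 (y) x 46 mm high, with a slot 18 x 9 mm along its x in which the key stands on its shoulder (key tip 14 mm above the worktop). Origin: centre of the underside. It stands left or right of the box.
- sugar_shaker: Bystander: white sugar shaker, 67 mm across, 114 mm high, loose, on the other side of the box from the key rest. Origin: centre of the underside.
- ramekin: Bystander: white ramekin, 82 mm across, 48 mm high, loose, at the far right. Origin: centre of the underside.
- croissant: Bystander: almond croissant, 82 x 134 x 48 mm, loose, at the far left. Origin: centre of the underside.

How it is judged:
By the outcome, as a careful person would: the job done as asked, in the order asked, and still so for the second after the job is handed in, while the arm keeps its last pose, push and grip.
It also fails if it takes over 64 s, if anything falls off the work surface, if the arm or the gripper's body presses on something with over 40 N, if the wrist force passes 120 N, or if a joint passes its speed limit or range.

## Working session

There is one attempt and no reset: what is moved stays moved. The work goes in short steps, Python scripts to look and compute and a tool call to move; the robot and the scene stay as the last step left them, time stands still between calls to the robot, and variables do not carry over. Pictures are saved under pics/ and viewed, and the job is handed in when it is done.

Besides the shell and the picture viewer there is one more tool, called as name(argument=value, ...), one argument or row to a line, values as JSON. play_rows: Moves the arm, as the interface text tells. Shift numbers are shares of 0.15 m and turn numbers shares of pi/4 rad, none past 1 either way. Its arguments: {"type":"object","properties":{"plan":{"type":"array"},"force":{"type":"number"}},"required":["plan"]}

```bash
ls; mkdir -p pics
python3 - <<'E'
from cell import *
import cv2
print(observe())
for n in("scene","top"):
    print(n,camera_info(n)); cv2.imwrite(f"pics/{n}0.png",grab_frame(n)[:,:,::-1])
E
```

```text
pics
{'time': 0.0, 'q': array([-1.13599570e+00,  2.38783080e-01, -1.42441631e-02,  1.31921238e+00,
        5.04580516e-06,  1.57078383e+00]), 'qd': array([ 0.00219071,  0.0017247 ,  0.00128114, -0.0003901 ,  0.00133901,
       -0.00123086]), 'effort': array([ 3.71020753e-03, -5.38781583e+01,  3.46431684e+01,  1.83927978e-02,
        2.48373881e-04, -4.47504885e-05]), 'position': array([ 0.22098493, -0.47580165,  0.25268033]), 'tcp_rot': array([-3.14014936e+00, -5.06383349e-06,  4.34813118e-01]), 'ft_force': array([ 0.54951823, -0.1282873 , -0.05618263]), 'moment': array([-0.01142652,  0.03694076,  0.0609612 ]), 'grip_width': 0.08539107826792447}
scene {'vfov': 45.440332194429324, 'cx': 318.41266055755784, 'cy': 205.02886830805693, 'xyz': array([-0.40319526,  0.84416772,  1.14710035]), 'orientation': array([-2.27878202, -0.02102483, -2.30357547])}
top {'vfov': 56.243178989305385, 'cx': 321.2256987499871, 'cy': 196.6006145392476, 'xyz': array([0.40729555, 0.03106825, 1.29216261]), 'orientation': array([-3.09280252, -0.01389837, -1.54672405])}
```

View pics/scene0.png

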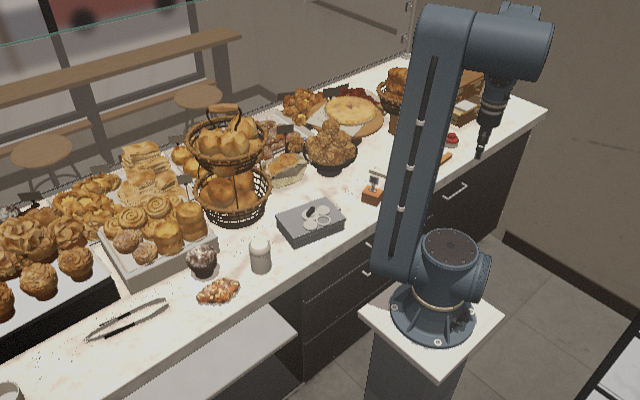

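View pics/top0.png

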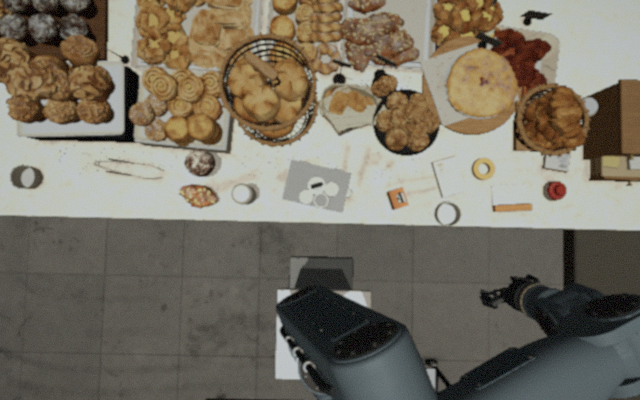

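The top view shows the box near (317,186), with the key rest near (398,198) to its right. The shaker is near (243,193). I'll zoom in.

```bash
cat > h.py <<'E'
import numpy as np, cv2
from scipy.spatial.transform import Rotation as R
from cell import *
def cam(n):
    c=camera_info(n); f=200/np.tan(np.radians(c['vfov'])/2)
    return c,f,R.from_euler('xyz',c['orientation']).as_matrix()
def ray(n,u,v):
    c,f,M=cam(n); return np.array(c['xyz']), M@np.array([(u-c['cx'])/f,(v-c['cy'])/f,1])
def onz(n,u,v,z):
    o,d=ray(n,u,v); return o+d*(z-o[2])/d[2]
def proj(n,p):
    c,f,M=cam(n); q=M.T@(np.array(p)-c['xyz']); return np.array([c['cx']+f*q[0]/q[2],c['cy']+f*q[1]/q[2]])
E
python3 - <<'E'
import cv2
from h import *
a=cv2.imread("pics/top0.png")[150:220,270:420]; cv2.imwrite("pics/t0z.png",cv2.resize(a,None,fx=5.3,fy=5.3,interpolation=cv2.INTER_NEAREST))
a=cv2.imread("pics/scene0.png")[160:250,265:395]; cv2.imwrite("pics/s0z.png",cv2.resize(a,None,fx=6,fy=6,interpolation=cv2.INTER_NEAREST))
E
```

```text
(no output)
```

View pics/t0z.png

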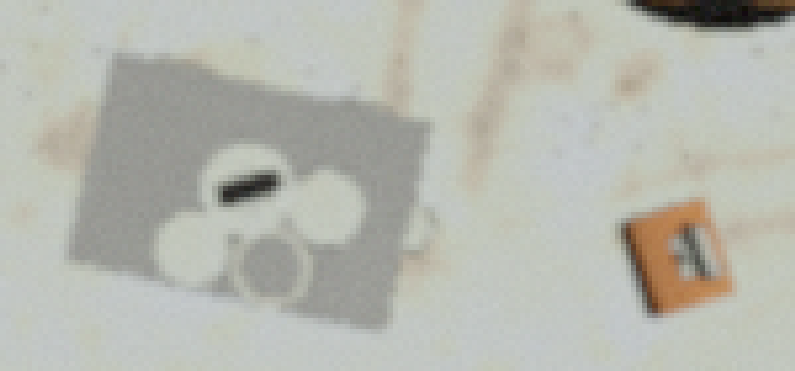

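View pics/s0z.png

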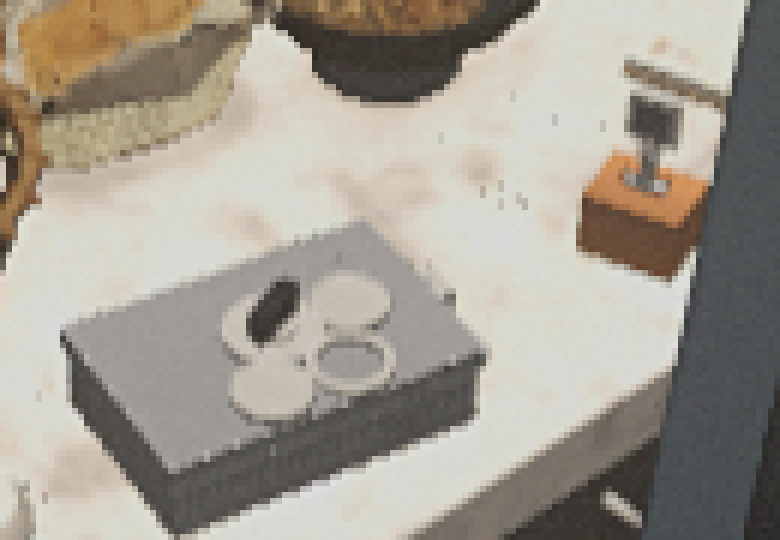

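Run:
```python
from h import *
a=cv2.imread("pics/top0.png"); hsv=cv2.cvtColor(a,cv2.COLOR_BGR2HSV)
for (u,v) in [(300,172),(310,190),(330,198),(316,188),(317,185),(400,198),(394,200),(402,196),(350,165)]: print((u,v),a[v,u],hsv[v,u])
s=cv2.imread("pics/scene0.png"); 
for (u,v) in [(300,219),(283,232),(285,238),(330,235),(375,192),(372,180),(320,243)]: print((u,v),s[v,u])
```

```text
(300, 172) [148 155 152] [ 43  12 155]
(310, 190) [189 199 195] [ 42  13 199]
(330, 198) [151 154 153] [ 40   5 154]
(316, 188) [168 176 171] [ 49  12 176]
(317, 185) [38 38 37] [90  7 38]
(400, 198) [103 112 108] [ 43  20 112]
(394, 200) [ 78 125 176] [ 14 142 176]
(402, 196) [151 162 161] [ 33  17 162]
(350, 165) [188 198 194] [ 42  13 198]
(300, 219) [149 153 157]
(283, 232) [68 75 77]
(285, 238) [121 131 140]
(330, 235) [178 185 184]
(375, 192) [101 123 153]
(372, 180) [66 71 73]
(320, 243) [209 215 215]
```

```bash
cat > fit.py <<'E'
from h import *
K=8
def up(a,u0,v0,u1,v1):
    return cv2.resize(a[v0:v1,u0:u1],None,fx=K,fy=K,interpolation=cv2.INTER_CUBIC)
def px(p,u0,v0): return (np.asarray(p,float)+.5)/K-.5+[u0,v0]
def big(m):
    c,_=cv2.findContours(m.astype(np.uint8),cv2.RETR_EXTERNAL,cv2.CHAIN_APPROX_NONE); return max(c,key=cv2.contourArea)
E
python3 - <<'E'
from fit import *
a=cv2.imread("pics/top0.png"); g=cv2.GaussianBlur(a,(0,0),.6)
u0,v0,u1,v1=275,152,360,220
r=up(g,u0,v0,u1,v1); gr=r.max(2)
for th in (172,178):
    m=cv2.morphologyEx((gr<th).astype(np.uint8),cv2.MORPH_OPEN,np.ones((33,33)))
    h=cv2.convexHull(big(m)); rc=cv2.minAreaRect(h); b=px(cv2.boxPoints(rc),u0,v0)
    P=np.array([onz("top",*p,.06)[:2] for p in b]); print(th,P.round(4).tolist(),P.mean(0),np.linalg.norm(P-np.roll(P,1,0),axis=1))
    e=P[0]-P[1]; e2=P[1]-P[2]; 
    L=e if np.linalg.norm(e)>.16 else e2
    print("long axis ang",np.degrees(np.arctan2(L[1],L[0])))
# knob
c=big(gr<110) ; 
M=cv2.moments(c); ce=px([M['m10']/M['m00'],M['m01']/M['m00']],u0,v0); print("knob",ce,onz("top",*ce,.085))
rc=cv2.minAreaRect(c); b=px(cv2.boxPoints(rc),u0,v0); P=np.array([onz("top",*p,.091)[:2] for p in b]); print(P.round(4).tolist(),P.mean(0),np.linalg.norm(P-np.roll(P,1,0),axis=1)); 
for e in (P[0]-P[1],P[1]-P[2]): print(np.degrees(np.arctan2(e[1],e[0])),np.linalg.norm(e))
# rest
u0,v0,u1,v1=380,180,415,215
r=up(g,u0,v0,u1,v1).astype(int); sat=r[:,:,2]-r[:,:,0]
cv2.imwrite("pics/rest.png",cv2.resize(up(a,u0,v0,u1,v1),None,fx=2,fy=2))
m=sat>50; c=cv2.convexHull(big(m)); rc=cv2.minAreaRect(c); b=px(cv2.boxPoints(rc),u0,v0)
P=np.array([onz("top",*p,.046)[:2] for p in b]); print("rest",P.round(4).tolist(),P.mean(0))
for e in (P[0]-P[1],P[1]-P[2]): print(np.degrees(np.arctan2(e[1],e[0])),np.linalg.norm(e))
# scene lid corners predicted
E
```

```text
172 [[0.4585, 0.1472], [0.5946, 0.1201], [0.5531, -0.0831], [0.4171, -0.0548]] [0.50584021 0.03233567] [0.20618389 0.13883583 0.20736079 0.13889556]
long axis ang 78.45044401444373
178 [[0.4576, 0.1495], [0.5961, 0.1222], [0.5544, -0.0846], [0.416, -0.0561]] [0.50601512 0.03275659] [0.20978572 0.14122778 0.21100373 0.1412925 ]
long axis ang 78.58708857480187
knob [316.28313898 184.94339997] [0.50397284 0.03260395 0.085     ]
[[0.5036, 0.0509], [0.5144, 0.0171], [0.5037, 0.0137], [0.4929, 0.0475]] [0.50364467 0.03230855] [0.01118911 0.03549701 0.01119807 0.03548282]
107.75154998307316 0.03549700636622639
17.598528082920264 0.011198072234079206
rest [[0.4909, -0.2054], [0.5087, -0.2548], [0.4494, -0.2756], [0.4317, -0.2262]] [ 0.47016812 -0.24049055]
109.7973954340241 0.052565075973412534
19.28352944115162 0.06281854716858136
```

View pics/rest.png

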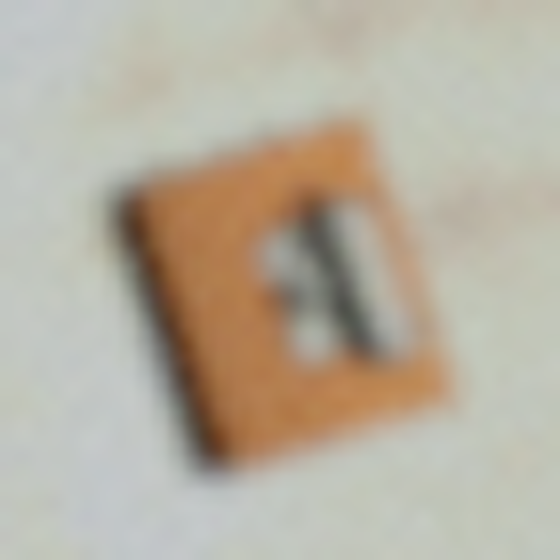

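The enlarged crop shows the bow's bright top strip, centred near rest.png (365,285), with its dark +y face to the left. The shoulder is to the left of that. Next I'll locate the strip and cross-check it with the scene view.

Run:
```python
from fit import *
u=365/16-.5+380; v=285/16-.5+180
print("bow top strip",onz("top",u,v,.118))
# dark strip centre ~ bow +y face mid z ~.10
print("dark strip",onz("top",347/16-.5+380,280/16-.5+180,.100))
print("shoulder",onz("top",300/16-.5+380,300/16-.5+180,.052))
s=cv2.imread("pics/scene0.png")
u0,v0,u1,v1=360,165,390,210
r=up(s,u0,v0,u1,v1); cv2.imwrite("pics/srest.png",cv2.resize(r,None,fx=1.6,fy=1.6))
# predictions in scene
yaw=np.radians(19.5); cx=np.array([np.cos(yaw),np.sin(yaw)]); cy=np.array([-cx[1],cx[0]])
for k in ([.470,-.2405],[.470,-.243]):
  k=np.array(k)
  print("rest corners",[proj("scene",[*(k+a*.032*cx+b*.025*cy),.046]).round(1).tolist() for a,b in((1,1),(1,-1),(-1,-1),(-1,1))])
  print("bow ctr",proj("scene",[*k,.1]),"shoulder",proj("scene",[*k,.052]))
bx=np.radians(-11.7);X=np.array([np.cos(bx),np.sin(bx)]);Y=np.array([-X[1],X[0]]);b=np.array([.506,.0325])
print("box",[proj("scene",[*(b+i*.065*X+j*.1*Y),.06]).round(1).tolist() for i,j in((1,1),(1,-1),(-1,-1),(-1,1))], "knob",proj("scene",[.505,.0324,.085]))
u0,v0,u1,v1=270,190,350,252
r=up(s,u0,v0,u1,v1); cv2.imwrite("pics/sbox.png",r)
```

```text
bow top strip [ 0.46908886 -0.23935692  0.118     ]
dark strip [ 0.4709477  -0.23987994  0.1       ]
shoulder [ 0.46910469 -0.24104564  0.052     ]
rest corners [[361.6, 191.3], [367.1, 184.1], [382.9, 189.4], [377.6, 196.9]]
bow ctr [373.71367749 178.74137794] shoulder [372.45873944 189.10539353]
rest corners [[362.1, 191.1], [367.6, 183.8], [383.4, 189.1], [378.1, 196.6]]
bow ctr [374.18537183 178.46890474] shoulder [372.92299637 188.83012194]
box [[275.5, 213.0], [325.6, 195.2], [345.2, 216.3], [293.4, 236.3]] knob [310.59327055 209.30577442]
```

View pics/srest.png

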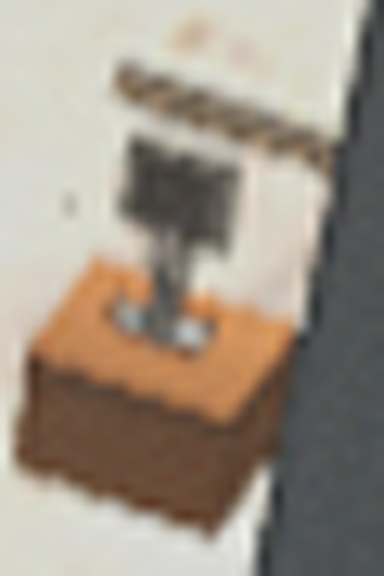

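View pics/sbox.png

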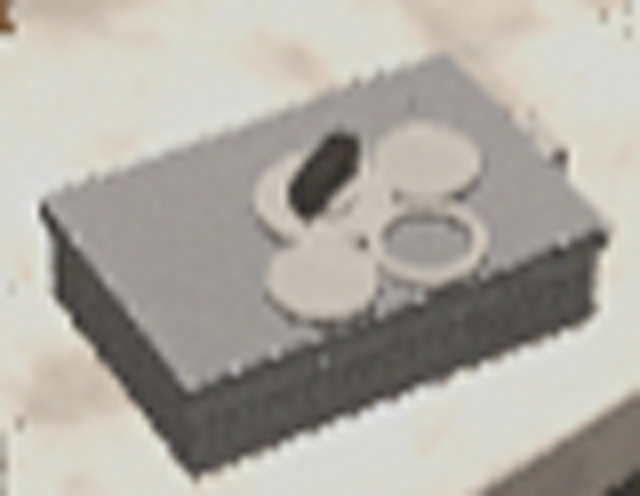

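play_rows(
  plan=[0.5, -0.36, 0, 0, 0, -0.5, 0, 1, -0.72, 0, 0, 0, -1, 0, 1, -0.72, 0, 0, 0, -1, 0, 1, -0.72, 0, 0, 0, -1, 0, 1, -0.72, 0, 0, 0, -1, 0, 1, -0.72, 0, 0, 0, -1, 0, 1, -0.72, 0, 0, 0, -1, 0, 1, -0.72, 0, 0, 0, -1, 0, 1, -0.72, 0, 0, 0, -1, 0],
)

```text
time: 0.85
position: [0.3117, -0.3148, 0.2531]
tcp_rot: [-3.141, -0.0, 1.219]
ft_force: [-0.2, 0.2, 0.1]
grip_width: 0.0855
```

```bash
cat >> h.py <<'E'
def st():
    o=observe(); p=o['position']; r=o['tcp_rot']
    print("t",round(o['time'],2),"p",(p*1000).round(1),"rpy",np.degrees(r).round(2),"q",np.degrees(o['q']).round(1),"F",o['ft_force'].round(1),"M",o['moment'].round(2),"w",round(o['grip_width']*1000,1)); return o
def go(x,y,z,yaw,p=None,r=None):
    o=observe(); p=o['position'] if p is None else p; M=R.from_euler('xyz',o['tcp_rot'] if r is None else r)
    T=R.from_euler('xyz',[180,0,yaw],degrees=True)
    s=M.inv().apply(np.array([x,y,z])-p)/.15; t=(M.inv()*T).as_rotvec()/(np.pi/4)
    print("shift",s.round(3),"turn",t.round(3))
E
python3 -c "
from h import *
st(); go(.5045,.0325,.20,108.5); go(.5045,.0325,.2,-71.5)"
```

```text
t 0.85 p [ 311.7 -314.8  253.1] rpy [-1.7998e+02 -1.0000e-02  6.9830e+01] q [-45.3   5.6 -10.8  73.6   0.   64.9] F [-0.2  0.2  0.1] M [-0.05  0.02 -0.03] w 85.5
shift [2.617 0.408 0.355] turn [-0.    -0.    -0.859]
shift [2.617 0.408 0.355] turn [-1.000e-03  0.000e+00  3.141e+00]
```

play_rows(
  plan=[1, 0.16, 0, 0, 0, -0.86, 0, 1, 0.16, 0, 0, 0, -0.86, 0, 1, 0.16, 0, 0, 0, -0.86, 0, 1, 0.16, 0, 0, 0, -0.86, 0, 1, 0.16, 0, 0, 0, -0.86, 0, 1, 0.16, 0, 0, 0, -0.86, 0, 1, 0.16, 0, 0, 0, -0.86, 0],
)

```text
time: 1.43
position: [0.3859, -0.1821, 0.2531]
tcp_rot: [-3.141, -0.0, 1.897]
ft_force: [-0.3, -0.7, 0.1]
grip_width: 0.0855
```

```bash
python3 -c "
from h import *
st(); go(.5045,.0325,.20,108.5)"
```

```text
t 1.43 p [ 385.9 -182.1  253.1] rpy [-1.7998e+02 -2.0000e-02  1.0869e+02] q [-25.3   4.  -12.6  73.4   0.   46. ] F [-0.3 -0.7  0.1] M [ 0.05  0.01 -0.01] w 85.5
shift [1.101 1.208 0.354] turn [-0.    -0.     0.004]
```

play_rows(
  plan=[0.55, 0.6, 0.2, 0, 0, 0, 0.5, 1, 1, 0.35, 0, 0, 0, 0.5, 1, 1, 0.35, 0, 0, 0, 0.5, 1, 1, 0.35, 0, 0, 0, 0.5, 1, 1, 0.35, 0, 0, 0, 0.5, 1, 1, 0.35, 0, 0, 0, 0.5, 1, 1, 0.35, 0, 0, 0, 0.5],
)

```text
time: 2.02
position: [0.4806, 0.0094, 0.1996]
tcp_rot: [-3.14, -0.001, 1.895]
ft_force: [-1.1, -0.1, 0.7]
grip_width: 0.0429
```

```bash
python3 -c "
from h import *
st(); go(.5045,.0325,.15,108.5)
for n in('top','scene'): cv2.imwrite(f'pics/{n}1.png',grab_frame(n)[:,:,::-1])
a=cv2.imread('pics/scene1.png')[120:250,250:400]; cv2.imwrite('pics/s1z.png',cv2.resize(a,None,fx=4.5,fy=4.5))
"
```

```text
t 2.02 p [480.6   9.4 199.6] rpy [-1.7991e+02 -5.0000e-02  1.0858e+02] q [  1.1  10.8 -12.5  66.8   0.   72.5] F [-1.1 -0.1  0.7] M [-0.03  0.02  0.01] w 42.9
shift [0.095 0.201 0.331] turn [-0.002 -0.001  0.002]
```

View pics/s1z.png

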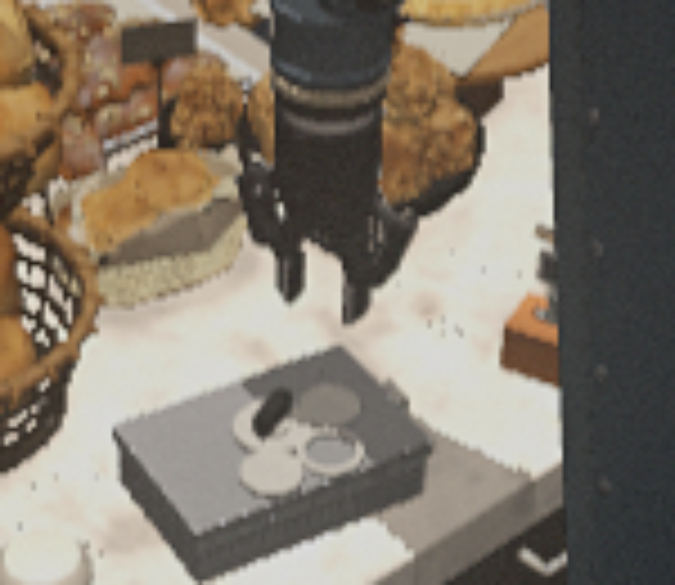

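The scene view shows the open fingers above the box, with tips near zoomed (290,297) and (355,318). I'll compare these with the projected tips to find the camera bias.

```bash
python3 -c "
from h import *
for z in (.178,.182,.186): print(z,proj('scene',[.4806,.0094,z]))
for sx in (1,-1):
  for ex in (0,.008): print(proj('scene',np.array([.4806,.0094,.183])+sx*(.0215+ex)*np.array([np.sin(np.radians(108.5)),-np.cos(np.radians(108.5)),0])))
"
```

```text
0.178 [321.15285159 188.47686554]
0.182 [321.18334064 187.51361492]
0.186 [321.2139321 186.5471289]
[315.44340679 185.1581735 ]
[313.31941863 184.37690899]
[326.99660149 189.40777391]
[329.17182974 190.20788601]
```

```bash
python3 -c "
from h import *
st(); go(.5035,.033,.13,108.4);go(.5035,.033,.094,108.4)
"
```

```text
t 2.12 p [479.7   7.2 200.6] rpy [-179.93   -0.    108.51] q [  0.9  10.7 -12.5  66.8  -0.   72.4] F [-0.6 -0.1  0.3] M [-0.06  0.   -0.02] w 42.3
shift [0.113 0.206 0.47 ] turn [-0.002 -0.     0.002]
shift [0.113 0.206 0.71 ] turn [-0.002 -0.     0.002]
```

play_rows(
  plan=[0.11, 0.2, 0.2, 0, 0, 0, 0.5, 0.11, 0.2, 0.4, 0, 0, 0, 0.5, 0.11, 0.2, 0.47, 0, 0, 0, 0.5, 0.11, 0.2, 0.6, 0, 0, 0, 0.5, 0.11, 0.2, 0.7, 0, 0, 0, 0.5, 0.11, 0.2, 0.7, 0, 0, 0, 0.5, 0.11, 0.2, 0.7, 0, 0, 0, 0.5],
)

```text
time: 2.7
position: [0.5026, 0.0314, 0.096]
tcp_rot: [-3.141, -0.0, 1.892]
ft_force: [-0.6, 0.2, 0.5]
grip_width: 0.0424
```

```bash
python3 -c "
from h import *
st();go(.5035,.033,.094,108.4)
for n in('top','scene'): cv2.imwrite(f'pics/{n}2.png',grab_frame(n)[:,:,::-1])
a=cv2.imread('pics/scene2.png')[150:250,260:370]; cv2.imwrite('pics/s2z.png',cv2.resize(a,None,fx=6,fy=6))
"
```

```text
t 2.7 p [502.6  31.4  96. ] rpy [-1.7994e+02 -1.0000e-02  1.0843e+02] q [  3.6  17.7 -19.7  52.7  -0.   75.1] F [-0.6  0.2  0.5] M [-0.03 -0.07 -0.05] w 42.4
shift [0.009 0.009 0.013] turn [-0.001 -0.     0.001]
```

View pics/s2z.png

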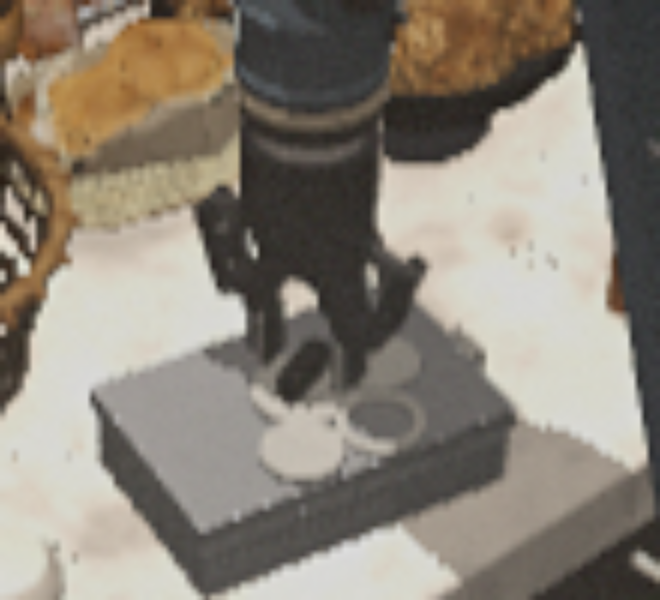

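The knob at about (303,367) sits between the fingertips, so I'll close gently.

play_rows(
  plan=[0.01, 0.01, 0.01, 0, 0, 0, 0.6, 0.01, 0.01, 0.01, 0, 0, 0, 0.8, 0.01, 0.01, 0.01, 0, 0, 0, 1, 0.01, 0.01, 0.01, 0, 0, 0, 1, 0.01, 0.01, 0.01, 0, 0, 0, 1, 0.01, 0.01, 0.01, 0, 0, 0, 1],
  force=20,
)

```text
time: 3.3
position: [0.5032, 0.0343, 0.095]
tcp_rot: [-3.14, 0.001, 1.895]
ft_force: [-6.4, -3.5, 9.3]
grip_width: 0.0135
```

```bash
python3 -c "
from h import *
st()"
```

```text
t 3.3 p [503.2  34.3  95. ] rpy [-1.7992e+02  4.0000e-02  1.0860e+02] q [  3.9  17.8 -19.7  52.6  -0.1  75.3] F [-6.4 -3.5  9.3] M [-0.69  1.16  0.02] w 13.5
```

play_rows(
  plan=[0, -0.01, -0.01, 0, 0, 0, 1, 0, -0.01, -0.01, 0, 0, 0, 1, 0, -0.01, -0.01, 0, 0, 0, 1],
)

```text
time: 3.55
position: [0.503, 0.0343, 0.0954]
tcp_rot: [3.142, 0.0, 1.896]
ft_force: [4.6, -1.8, -11.8]
grip_width: 0.0135
```

```bash
python3 -c "
from h import *
st()"
```

```text
t 3.55 p [503.   34.3  95.4] rpy [1.8000e+02 1.0000e-02 1.0861e+02] q [  3.9  17.7 -19.7  52.5  -0.   75.3] F [  4.6  -1.8 -11.8] M [-0.29 -0.89  0.  ] w 13.5
```

play_rows(
  plan=[0, 0, 0.006, 0, 0, -0.1, 1, 0, 0, 0.006, 0, 0, -0.2, 1, 0, 0, 0.006, 0, 0, -0.3, 1, 0, 0, 0.006, 0, 0, -0.4, 1, 0, 0, 0.006, 0, 0, -0.5, 1, 0, 0, 0.006, 0, 0, -0.6, 1, 0, 0, 0.006, 0, 0, -0.67, 1, 0, 0, 0.006, 0, 0, -0.67, 1],
)

```text
time: 4.22
position: [0.5033, 0.0344, 0.0953]
tcp_rot: [3.141, 0.001, 2.425]
ft_force: [2.4, -0.6, -2.0]
grip_width: 0.0133
```

```bash
python3 -c "
from h import *
st()"
```

```text
t 4.22 p [503.3  34.4  95.3] rpy [1.7995e+02 4.0000e-02 1.3891e+02] q [  3.9  17.7 -19.8  52.4   0.   45. ] F [ 2.4 -0.6 -2. ] M [-0.16 -0.48  0.04] w 13.3
```

play_rows(
  plan=[0, 0, 0, 0, 0, -0.1, 1, 0, 0, 0, 0, 0, -0.2, 1, 0, 0, 0, 0, 0, -0.3, 1, 0, 0, 0, 0, 0, -0.4, 1, 0, 0, 0, 0, 0, -0.5, 1, 0, 0, 0, 0, 0, -0.6, 1, 0, 0, 0, 0, 0, -0.66, 1, 0, 0, 0, 0, 0, -0.66, 1, 0, 0, 0, 0, 0, -0.66, 1],
)

```text
time: 4.97
position: [0.5034, 0.0347, 0.0953]
tcp_rot: [3.141, 0.001, 2.938]
ft_force: [5.6, 2.9, -1.1]
grip_width: 0.0132
```

```bash
python3 -c "
from h import *
st()"
```

```text
t 4.97 p [503.4  34.7  95.3] rpy [1.7994e+02 7.0000e-02 1.6831e+02] q [  3.9  17.7 -19.8  52.4   0.   15.6] F [ 5.6  2.9 -1.1] M [ 0.4  -0.81  0.04] w 13.2
```

play_rows(
  plan=[0, 0, 0, 0, 0, 0, 0.8, 0, 0, 0, 0, 0, 0, 0.5, 0, 0, 0, 0, 0, 0, 0.5, 0, 0, 0, 0, 0, 0, 0.5, 0, 0, -0.2, 0, 0, 0, 0.5, 0, 0, -0.45, 0, 0, 0, 0.5, 0, 0, -0.7, 0, 0, 0, 0.5, 0, 0, -0.7, 0, 0, 0, 0.5],
)

```text
time: 5.63
position: [0.5053, 0.0344, 0.2064]
tcp_rot: [3.139, 0.009, 2.94]
ft_force: [0.9, 0.2, -0.5]
grip_width: 0.0429
```

```bash
python3 -c "
from h import *
st(); go(.48,-.12,.2,-160.5)"
```

```text
t 5.63 p [505.3  34.4 206.4] rpy [179.86   0.49 168.43] q [ 3.9 12.7 -9.1 67.7  0.  15.5] F [ 0.9  0.2 -0.5] M [ 0.04 -0.04  0.01] w 42.9
shift [-0.041 -1.043  0.041] turn [ 0.     0.012 -0.69 ]
```

play_rows(
  plan=[0, -0.3, 0, 0, 0.012, -0.2, 0.5, -0.04, -0.6, 0, 0, 0.012, -0.4, 0.5, -0.04, -1, 0, 0, 0.012, -0.69, 0.5, -0.04, -1, 0, 0, 0.012, -0.69, 0.5, -0.04, -1, 0, 0, 0.012, -0.69, 0.5, -0.04, -1, 0, 0, 0.012, -0.69, 0.5, -0.04, -1, 0, 0, 0.012, -0.69, 0.5],
)

```text
time: 6.22
position: [0.4783, -0.114, 0.1999]
tcp_rot: [3.139, -0.009, -2.806]
ft_force: [0.1, 1.0, -0.2]
grip_width: 0.0427
```

Run:
```python
from fit import *
st()
for n in('top','scene'): cv2.imwrite(f'pics/{n}3.png',grab_frame(n)[:,:,::-1])
a=cv2.imread('pics/top3.png')[150:220,270:420]; b=cv2.imread('pics/scene3.png')[120:250,260:410]
cv2.imwrite('pics/t3z.png',cv2.resize(a,None,fx=5.3,fy=5.3)); cv2.imwrite('pics/s3z.png',cv2.resize(b,None,fx=4.5,fy=4.5))
go(.470,-.241,.16,-160.5)
```

```text
t 6.22 p [ 478.3 -114.   199.9] rpy [ 179.83   -0.52 -160.77] q [-13.3  12.2 -10.7  67.6  -0.1 -32.6] F [ 0.1  1.  -0.2] M [ 0.    0.02 -0.01] w 42.7
shift [ 0.335 -0.786  0.267] turn [ 0.004 -0.011 -0.003]
```

View pics/t3z.png

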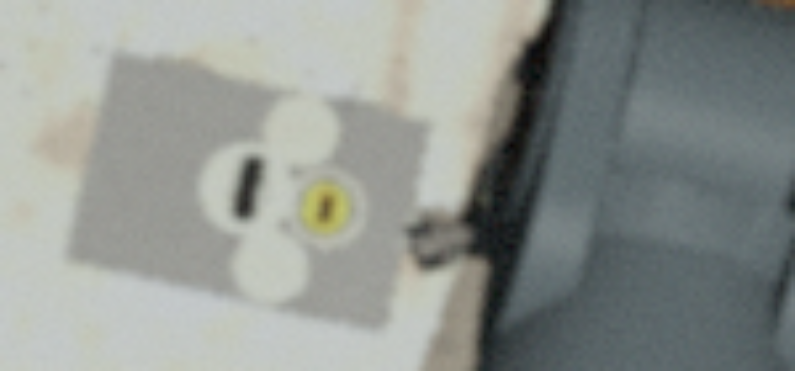

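View pics/s3z.png

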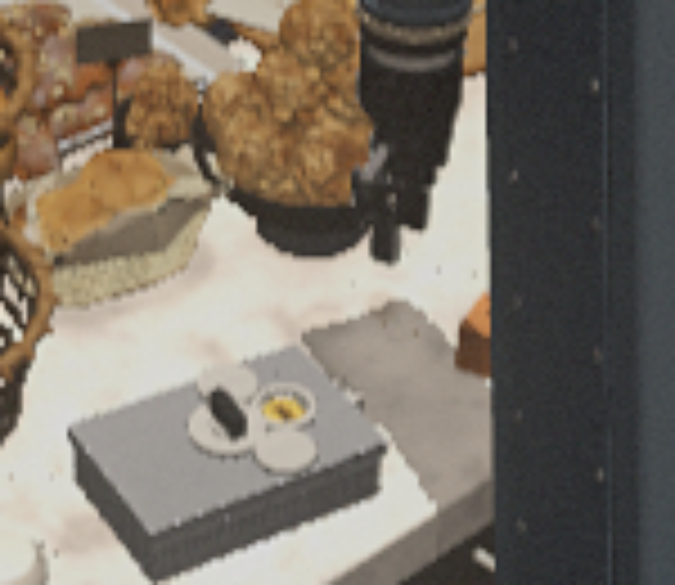

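The ring at about (326,208) is concentric with the yellow plug, so the turret clicked over. Now I'll measure the plug centre.

Run:
```python
from fit import *
K_=8
def yel(n,u0,v0,u1,v1,z):
    a=cv2.imread(f"pics/{n}3.png"); r=up(cv2.GaussianBlur(a,(0,0),.5),u0,v0,u1,v1).astype(int); m=(r[:,:,1]-r[:,:,0])>45
    c=cv2.convexHull(big(m)); M=cv2.moments(c); ce=px([M['m10']/M['m00'],M['m01']/M['m00']],u0,v0); p=onz(n,*ce,z); print(n,ce,p,cv2.minAreaRect(c)[1]); 
    return p,r,m
pt,r,m=yel("top",320,175,345,205,.06)
ps,_,_=yel("scene",310,195,335,225,.06)
# knob in top
a=cv2.imread("pics/top3.png"); r=up(cv2.GaussianBlur(a,(0,0),.5),305,170,325,200).max(2); c=big(r<110); M=cv2.moments(c); ce=px([M['m10']/M['m00'],M['m01']/M['m00']],305,170); kt=onz("top",*ce,.083); print("knob top",kt, cv2.minAreaRect(c))
s=cv2.imread("pics/scene3.png"); r=up(cv2.GaussianBlur(s,(0,0),.5),300,198,320,222).max(2); c=big(r<90); M=cv2.moments(c); ce=px([M['m10']/M['m00'],M['m01']/M['m00']],300,198); ks=onz("scene",*ce,.083); print("knob scene",ks)
for p,k in((pt,kt),(ps,ks)):
    d=p-k; print("d",d,np.degrees(np.arctan2(d[1],d[0]))+90,np.linalg.norm(d[:2]))
piv=np.array([.5032,.0346])
for y in(-11,-11.7,-12.4): print(y,piv+.05*np.array([np.sin(np.radians(y)),-np.cos(np.radians(y))]))
```

```text
top [330.89818109 188.82394229] [ 0.49434812 -0.0159113   0.06      ] (69.4561767578125, 76.27009582519531)
scene [322.41394969 210.57798488] [ 0.49477453 -0.01330058  0.06      ] (37.0, 73.0)
knob top [0.50383669 0.03256436 0.083     ] ((93.76470184326172, 123.55882263183594), (27.333236694335938, 89.04995727539062), 12.528807640075684)
knob scene [0.49930621 0.03957181 0.083     ]
d [-0.00948856 -0.04847566 -0.023     ] -11.07498009758153 0.049395566558684795
d [-0.00453168 -0.05287239 -0.023     ] -4.898832570336168 0.053066242630645744
-11 [ 0.49365955 -0.01448136]
-11.7 [ 0.49306064 -0.01436114]
-12.4 [ 0.49246323 -0.01423361]
```

play_rows(
  plan=[0.15, -0.35, 0, 0, -0.01, 0, 0.5, 0.33, -0.77, 0.1, 0, -0.01, 0, 0.5, 0.33, -0.77, 0.27, 0, -0.01, 0, 0.5, 0.33, -0.77, 0.27, 0, -0.01, 0, 0.5, 0.33, -0.77, 0.27, 0, -0.01, 0, 0.5, 0.33, -0.77, 0.27, 0, -0.01, 0, 0.5],
)

```text
time: 6.82
position: [0.47, -0.2384, 0.1591]
tcp_rot: [3.137, -0.002, -2.803]
ft_force: [-0.8, 0.8, 0.3]
grip_width: 0.0428
```

Run:
```python
from fit import *
st()
for n in('top','scene'): cv2.imwrite(f'pics/{n}4.png',grab_frame(n)[:,:,::-1])
a=cv2.imread('pics/top4.png')[160:230,350:450]; b=cv2.imread('pics/scene4.png')[120:230,330:450]
cv2.imwrite('pics/t4z.png',cv2.resize(a,None,fx=5.3,fy=5.3)); cv2.imwrite('pics/s4z.png',cv2.resize(b,None,fx=4.5,fy=4.5))
go(.4695,-.239,.103,-160.5)
```

```text
t 6.82 p [ 470.  -238.4  159.1] rpy [ 1.7976e+02 -1.1000e-01 -1.6057e+02] q [-26.9  16.8 -10.6  62.8   0.1 -46.4] F [-0.8  0.8  0.3] M [ 0.01 -0.01  0.02] w 42.8
shift [ 0.01  -0.005  0.381] turn [ 0.003 -0.001  0.001]
```

View pics/t4z.png

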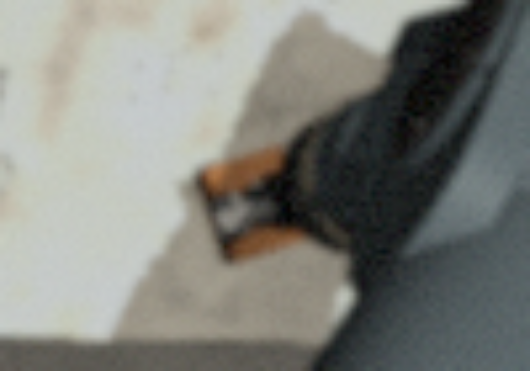

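View pics/s4z.png

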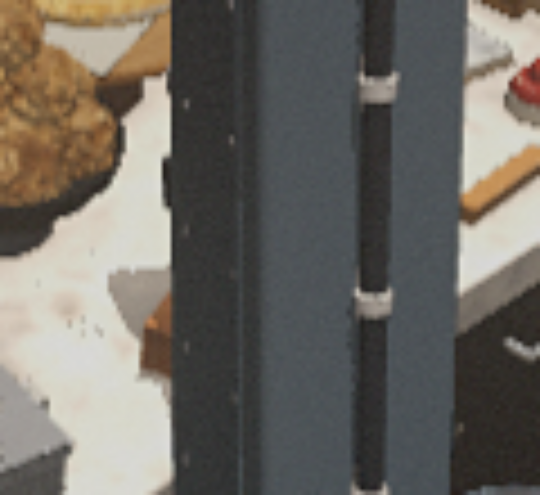

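play_rows(
  plan=[0.01, 0, 0.1, 0, 0, 0, 0.5, 0.01, 0, 0.2, 0, 0, 0, 0.5, 0.01, 0, 0.3, 0, 0, 0, 0.5, 0.01, 0, 0.38, 0, 0, 0, 0.5, 0.01, 0, 0.38, 0, 0, 0, 0.5, 0.01, 0, 0.38, 0, 0, 0, 0.7, 0.01, 0, 0.38, 0, 0, 0, 0.85, 0.01, 0, 0.38, 0, 0, 0, 1, 0.01, 0, 0.38, 0, 0, 0, 1, 0.01, 0, 0.38, 0, 0, 0, 1, 0.01, 0, 0.38, 0, 0, 0, 1],
  force=25,
)

```text
time: 7.83
position: [0.4695, -0.2398, 0.1038]
tcp_rot: [3.14, 0.001, -2.801]
ft_force: [0.4, 1.2, 7.1]
grip_width: 0.0076
```

Run:
```python
from fit import *
st()
go(.4695,-.239,.103,-160.5)
```

```text
t 7.83 p [ 469.5 -239.8  103.8] rpy [ 1.7992e+02  5.0000e-02 -1.6049e+02] q [-27.1  19.3 -15.9  54.8   0.1 -46.6] F [0.4 1.2 7.1] M [ 0.35 -0.11  0.01] w 7.6
shift [-0.002  0.005  0.005] turn [0.002 0.001 0.   ]
```

play_rows(
  plan=[0, 0, 0, 0, 0, 0, 1, 0, 0, 0, 0, 0, 0, 1, 0, 0, -0.05, 0, 0, 0, 1, 0, 0, -0.15, 0, 0, 0, 1, 0, 0, -0.3, 0, 0, 0, 1, 0, 0, -0.5, 0, 0, 0, 1, 0, 0, -0.75, 0, 0, 0, 1, 0, 0, -0.75, 0, 0, 0, 1, 0, 0, -0.75, 0, 0, 0, 1],
  force=60,
)

```text
time: 8.58
position: [0.4698, -0.2405, 0.2175]
tcp_rot: [-3.141, 0.002, -2.801]
ft_force: [-0.7, -0.5, -2.2]
grip_width: 0.0072
```

Run:
```python
from fit import *
st()
go(.48,-.11,.2,168.4)
```

```text
t 8.58 p [ 469.8 -240.5  217.5] rpy [-1.7996e+02  1.1000e-01 -1.6050e+02] q [-27.1  14.7  -4.7  70.5   0.1 -46.6] F [-0.7 -0.5 -2.2] M [ 0.04 -0.03  0.07] w 7.2
shift [-0.354  0.797  0.117] turn [-0.     0.003  0.691]
```

play_rows(
  plan=[-0.15, 0.3, 0, 0, 0, 0.2, 1, -0.35, 0.8, 0, 0, 0, 0.5, 1, -0.35, 0.8, 0, 0, 0, 0.69, 1, -0.35, 0.8, 0, 0, 0, 0.69, 1, -0.35, 0.8, 0, 0, 0, 0.69, 1, -0.35, 0.8, 0, 0, 0, 0.69, 1, -0.35, 0.8, 0, 0, 0, 0.69, 1],
)

```text
time: 9.17
position: [0.4777, -0.1091, 0.2146]
tcp_rot: [3.14, -0.004, 2.944]
ft_force: [-0.1, -0.6, -0.5]
grip_width: 0.0071
```

Run:
```python
from fit import *
o=st(); p=o['position']
for n in('top','scene'): cv2.imwrite(f'pics/{n}5.png',grab_frame(n)[:,:,::-1])
go(.4933,-.0143,.19,168.4)
tip=p-[0,0,.089]; print("tip pred scene",proj("scene",tip),"grasp",proj("scene",p-[0,0,.003]))
b=cv2.imread('pics/scene5.png')[120:220,310:410]
cv2.imwrite('pics/s5z.png',cv2.resize(b,None,fx=6,fy=6,interpolation=cv2.INTER_CUBIC))
```

```text
t 9.17 p [ 477.7 -109.1  214.6] rpy [179.92  -0.21 168.65] q [-12.9  11.3  -9.6  69.3   0.1  -1.6] F [-0.1 -0.6 -0.5] M [ 0.06 -0.05 -0.  ] w 7.1
shift [0.025 0.643 0.166] turn [ 0.002 -0.004  0.004]
tip pred scene [346.7509118  186.84117514] grasp [348.28890777 166.60200456]
```

View pics/s5z.png

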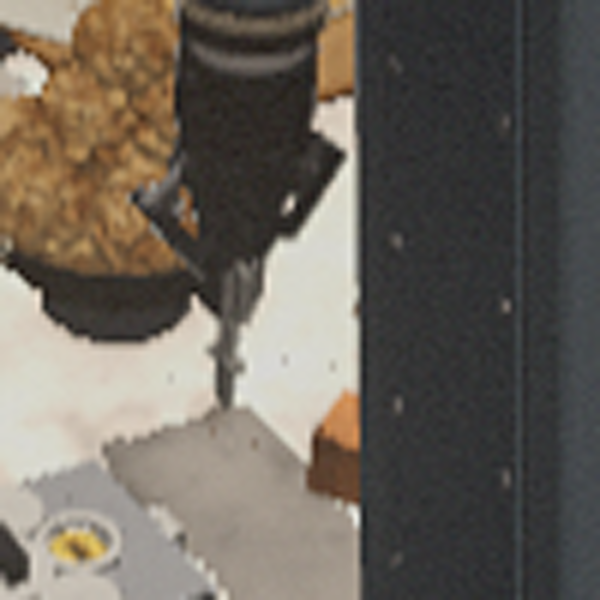

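The picture shows the key upright in the jaws, tip at about (347.1,187.1). The predicted tip is (346.8,186.8), so the key is well centred. Next I'll hover it over the lock.

play_rows(
  plan=[0, 0.25, 0, 0, -0.004, 0, 1, 0.025, 0.5, 0, 0, -0.004, 0, 1, 0.025, 0.643, 0.1, 0, -0.004, 0.004, 1, 0.025, 0.643, 0.2, 0, -0.004, 0.004, 1, 0.025, 0.643, 0.25, 0, -0.004, 0.004, 1, 0.025, 0.643, 0.25, 0, -0.004, 0.004, 1, 0.025, 0.643, 0.25, 0, -0.004, 0.004, 1],
)

```text
time: 9.85
position: [0.4935, -0.0148, 0.1778]
tcp_rot: [3.14, -0.0, 2.937]
ft_force: [-0.8, 0.1, -0.4]
grip_width: 0.0071
```

Run:
```python
from fit import *
o=st(); p=o['position']
for n in('top','scene'): cv2.imwrite(f'pics/{n}6.png',grab_frame(n)[:,:,::-1])
go(.4933,-.0143,.161,168.4)
tip=p-[0,0,.089]; print("tip pred scene",proj("scene",tip),"grasp",proj("scene",p-[0,0,.003]))
b=cv2.imread('pics/scene6.png')[140:240,270:370]
cv2.imwrite('pics/s6z.png',cv2.resize(b,None,fx=6,fy=6,interpolation=cv2.INTER_CUBIC))
b=cv2.imread('pics/top6.png')[150:220,270:370]
cv2.imwrite('pics/t6z.png',cv2.resize(b,None,fx=6,fy=6,interpolation=cv2.INTER_CUBIC))
```

```text
t 9.85 p [493.5 -14.8 177.8] rpy [ 1.7993e+02 -2.0000e-02  1.6825e+02] q [ -1.8  12.8 -13.3  63.9   0.1  10. ] F [-0.8  0.1 -0.4] M [ 0.04 -0.02 -0.04] w 7.1
shift [0.006 0.002 0.117] turn [ 0.002  0.002 -0.004]
tip pred scene [323.21054249 204.24847296] grasp [323.92894965 184.41848882]
```

View pics/s6z.png

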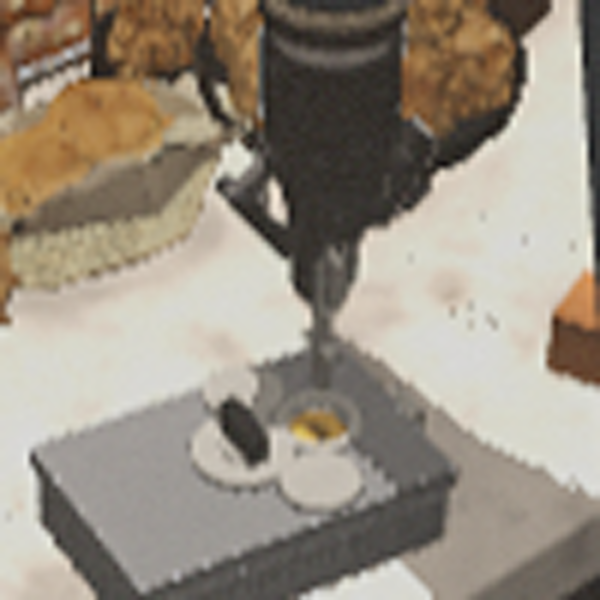

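View pics/t6z.png

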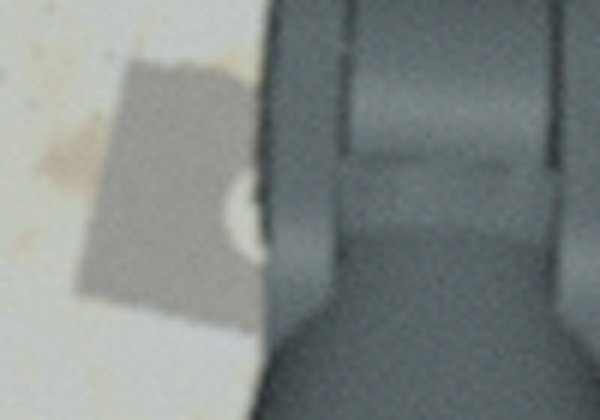

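play_rows(
  plan=[0.005, 0, 0.05, 0, 0, 0, 1, 0.005, 0, 0.1, 0, 0, 0, 1, 0.005, 0, 0.13, 0, 0, 0, 1, 0.005, 0, 0.15, 0, 0, 0, 1, 0.005, 0, 0.15, 0, 0, 0, 1],
)

```text
time: 10.37
position: [0.4926, -0.0138, 0.1546]
tcp_rot: [3.14, -0.001, 2.937]
ft_force: [-0.0, 0.2, -1.5]
grip_width: 0.0073
```

Run:
```python
from fit import *
o=st(); p=o['position']
for z in (.06,): print(proj("scene",[.4935,-.0148,z]),proj("scene",[.4933,-.0143,z]))
go(.4933,-.0143,.15,168.4)
```

```text
t 10.37 p [492.6 -13.8 154.6] rpy [ 1.7992e+02 -3.0000e-02  1.6828e+02] q [ -1.7  13.7 -15.7  60.6   0.1  10.1] F [-0.   0.2 -1.5] M [ 0.07 -0.05 -0.05] w 7.3
[322.98304427 210.5763736 ] [322.91521766 210.66747992]
shift [-0.006 -0.002  0.031] turn [ 0.002 -0.001 -0.003]
```

play_rows(
  plan=[-0.005, -0.002, 0.02, 0, 0, 0, 1, -0.005, -0.002, 0.035, 0, 0, 0, 1, -0.005, -0.002, 0.05, 0, 0, 0, 1, -0.005, -0.002, 0.06, 0, 0, 0, 1, -0.005, -0.002, 0.06, 0, 0, 0, 1],
)

```text
time: 10.78
position: [0.4936, -0.0141, 0.1462]
tcp_rot: [3.14, 0.0, 2.937]
ft_force: [-0.0, 0.2, -2.2]
grip_width: 0.0072
```

Run:
```python
from fit import *
st()
```

```text
t 10.78 p [493.6 -14.1 146.2] rpy [1.7991e+02 3.0000e-02 1.6828e+02] q [ -1.7  14.1 -16.5  59.3   0.1  10. ] F [-0.   0.2 -2.2] M [ 0.04  0.01 -0.  ] w 7.2
```

play_rows(
  plan=[0, 0, 0.01, 0, 0, 0, 1, 0, 0, 0.02, 0, 0, 0, 1, 0, 0, 0.03, 0, 0, 0, 1, 0, 0, 0.04, 0, 0, 0, 1, 0, 0, 0.04, 0, 0, 0, 1],
)

```text
time: 11.2
position: [0.4936, -0.0141, 0.1402]
tcp_rot: [3.14, 0.0, 2.937]
ft_force: [-1.2, 0.3, -1.1]
grip_width: 0.0072
```

Run:
```python
from fit import *
st()
```

```text
t 11.2 p [493.6 -14.1 140.2] rpy [1.7991e+02 3.0000e-02 1.6828e+02] q [ -1.7  14.4 -17.1  58.5   0.1  10. ] F [-1.2  0.3 -1.1] M [0.01 0.05 0.05] w 7.2
```

play_rows(
  plan=[0, 0, 0.01, 0, 0, 0.03, 1, 0.003, 0, 0.02, 0, 0, -0.03, 1, 0, 0.003, 0.03, 0, 0, 0.04, 1, -0.003, 0, 0.04, 0, 0, -0.04, 1, 0, -0.003, 0.05, 0, 0, 0.04, 1, 0, 0.003, 0.055, 0, 0, -0.04, 1, 0, -0.003, 0.06, 0, 0, 0.04, 1, 0, 0, 0.06, 0, 0, 0, 1],
)

```text
time: 11.87
position: [0.4937, -0.0145, 0.1314]
tcp_rot: [3.141, 0.001, 2.932]
ft_force: [-0.7, -0.7, -1.7]
grip_width: 0.0072
```

Run:
```python
from fit import *
st()
```

```text
t 11.87 p [493.7 -14.5 131.4] rpy [1.7995e+02 5.0000e-02 1.6799e+02] q [ -1.7  14.9 -17.9  57.2   0.   10.3] F [-0.7 -0.7 -1.7] M [-0.57 -0.01  0.01] w 7.2
```

play_rows(
  plan=[0, 0, 0.01, 0, 0, 0.03, 1, 0.003, 0, 0.02, 0, 0, -0.03, 1, 0, 0.003, 0.03, 0, 0, 0.04, 1, -0.003, 0, 0.04, 0, 0, -0.04, 1, 0, -0.003, 0.05, 0, 0, 0.04, 1, 0, 0.003, 0.06, 0, 0, -0.04, 1, 0, -0.003, 0.07, 0, 0, 0.04, 1, 0, 0.003, 0.07, 0, 0, -0.04, 1, 0, 0, 0.07, 0, 0, 0, 1],
)

```text
time: 12.62
position: [0.494, -0.0141, 0.1209]
tcp_rot: [3.14, 0.001, 2.938]
ft_force: [1.2, 1.0, -2.1]
grip_width: 0.0075
```

Run:
```python
from fit import *
st()
```

```text
t 12.62 p [494.  -14.1 120.9] rpy [1.7990e+02 7.0000e-02 1.6833e+02] q [ -1.7  15.4 -18.9  55.6   0.1  10. ] F [ 1.2  1.  -2.1] M [ 0.05 -0.28 -0.03] w 7.5
```

play_rows(
  plan=[0, 0, 0.01, 0, 0, 0.03, 1, 0, 0, 0.015, 0, 0, -0.03, 1, 0, 0, 0.02, 0, 0, 0.03, 1, 0, 0, 0.025, 0, 0, -0.03, 1, 0, 0, 0.025, 0, 0, 0, 1],
)

```text
time: 13.03
position: [0.4943, -0.0141, 0.1177]
tcp_rot: [3.14, 0.002, 2.937]
ft_force: [-0.6, 0.3, 5.6]
grip_width: 0.0071
```

Run:
```python
from fit import *
st()
for n in('top','scene'): cv2.imwrite(f'pics/{n}7.png',grab_frame(n)[:,:,::-1])
b=cv2.imread('pics/scene7.png')[150:230,290:370]
cv2.imwrite('pics/s7z.png',cv2.resize(b,None,fx=7,fy=7,interpolation=cv2.INTER_CUBIC))
```

```text
t 13.03 p [494.3 -14.1 117.7] rpy [1.7988e+02 1.2000e-01 1.6829e+02] q [ -1.7  15.6 -19.2  55.1   0.1  10. ] F [-0.6  0.3  5.6] M [-0.08  0.16  0.04] w 7.1
```

View pics/s7z.png

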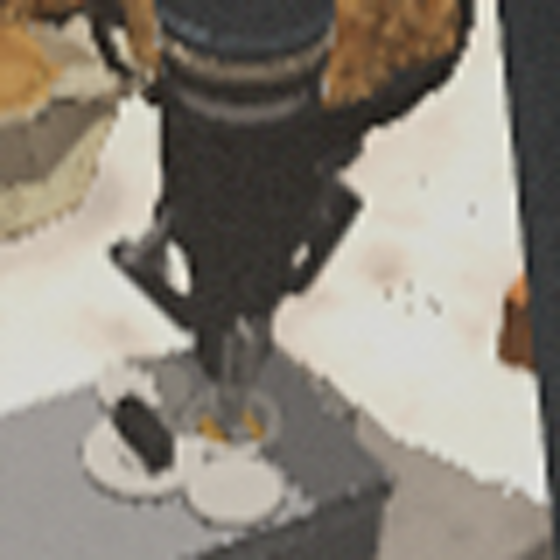

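The key's shoulder is now on the plug face, inside the ring. A slightly harder push will confirm the hard stop.

play_rows(
  plan=[0, 0, 0.004, 0, 0, 0.03, 1, 0, 0, 0.007, 0, 0, -0.03, 1, 0, 0, 0.007, 0, 0, 0, 1, 0, 0, 0.007, 0, 0, 0, 1],
)

```text
time: 13.47
position: [0.4943, -0.0141, 0.1176]
tcp_rot: [3.139, 0.003, 2.933]
ft_force: [-3.2, -0.8, 16.7]
grip_width: 0.007
```

Run:
```python
from fit import *
st()
```

```text
t 13.47 p [494.3 -14.1 117.6] rpy [1.7988e+02 1.7000e-01 1.6807e+02] q [ -1.7  15.5 -19.2  55.    0.1  10.2] F [-3.2 -0.8 16.7] M [-0.09  0.89  0.05] w 7.0
```

play_rows(
  plan=[0, 0, -0.003, 0, 0, 0.08, 1, 0, 0, -0.003, 0, 0, 0.16, 1, 0, 0, -0.003, 0, 0, 0.24, 1, 0, 0, -0.003, 0, 0, 0.36, 1, 0, 0, -0.003, 0, 0, 0.48, 1, 0, 0, -0.003, 0, 0, 0.6, 1, 0, 0, -0.003, 0, 0, 0.7, 1, 0, 0, -0.003, 0, 0, 0.8, 1, 0, 0, -0.003, 0, 0, 0.8, 1],
  force=80,
)

```text
time: 14.22
position: [0.4941, -0.0147, 0.1177]
tcp_rot: [3.139, 0.002, 2.301]
ft_force: [-3.0, -3.1, 11.9]
grip_width: 0.007
```

Run:
```python
from fit import *
st()
```

```text
t 14.22 p [494.1 -14.7 117.7] rpy [1.7988e+02 1.0000e-01 1.3183e+02] q [ -1.7  15.5 -19.2  55.1   0.   46.5] F [-3.  -3.1 11.9] M [-0.77  0.77  0.08] w 7.0
```

play_rows(
  plan=[0, 0, 0, 0, 0, 0.1, 1, 0, 0, 0, 0, 0, 0.2, 1, 0, 0, 0, 0, 0, 0.32, 1, 0, 0, 0, 0, 0, 0.44, 1, 0, 0, 0, 0, 0, 0.56, 1, 0, 0, 0, 0, 0, 0.68, 1, 0, 0, 0, 0, 0, 0.8, 1, 0, 0, 0, 0, 0, 0.9, 1, 0, 0, 0, 0, 0, 0.9, 1],
)

```text
time: 14.97
position: [0.4935, -0.015, 0.1176]
tcp_rot: [3.14, 0.001, 1.594]
ft_force: [-5.1, -5.2, 15.2]
grip_width: 0.007
```

Run:
```python
from fit import *
st()
```

```text
t 14.97 p [493.5 -15.  117.6] rpy [1.7991e+02 4.0000e-02 9.1310e+01] q [ -1.7  15.5 -19.2  55.1  -0.   87. ] F [-5.1 -5.2 15.2] M [-1.34  1.32  0.03] w 7.0
```

play_rows(
  plan=[0, 0, 0, 0, 0, 0.1, 1, 0, 0, 0, 0, 0, 0.2, 1, 0, 0, 0, 0, 0, 0.3, 1, 0, 0, 0, 0, 0, 0.38, 1, 0, 0, 0, 0, 0, 0.38, 1],
)

```text
time: 15.38
position: [0.4935, -0.0149, 0.1176]
tcp_rot: [3.14, 0.0, 1.296]
ft_force: [-5.6, -4.7, 14.2]
grip_width: 0.007
```

Run:
```python
from fit import *
st()
```

```text
t 15.38 p [493.5 -14.9 117.6] rpy [179.91   0.    74.28] q [ -1.7  15.5 -19.2  55.1  -0.  104. ] F [-5.6 -4.7 14.2] M [-1.12  1.38  0.1 ] w 7.0
```

play_rows(
  plan=[0, 0, 0, 0, 0, 0.06, 1, 0, 0, 0, 0, 0, 0.12, 1, 0, 0, 0, 0, 0, 0.18, 1, 0, 0, 0, 0, 0, 0.18, 1, 0, 0, 0, 0, 0, 0.18, 1],
)

```text
time: 15.8
position: [0.4934, -0.0145, 0.1176]
tcp_rot: [3.141, -0.001, 1.159]
ft_force: [-5.7, -2.8, 15.8]
grip_width: 0.0073
```

Run:
```python
from fit import *
st()
for n in('top','scene'): cv2.imwrite(f'pics/{n}8.png',grab_frame(n)[:,:,::-1])
b=cv2.imread('pics/scene8.png')[150:240,280:370]
cv2.imwrite('pics/s8z.png',cv2.resize(b,None,fx=6.5,fy=6.5,interpolation=cv2.INTER_CUBIC))
```

```text
t 15.8 p [493.4 -14.5 117.6] rpy [ 1.7994e+02 -5.0000e-02  6.6410e+01] q [ -1.7  15.5 -19.2  55.2   0.  111.9] F [-5.7 -2.8 15.8] M [-0.66  1.57  0.09] w 7.3
```

View pics/s8z.png

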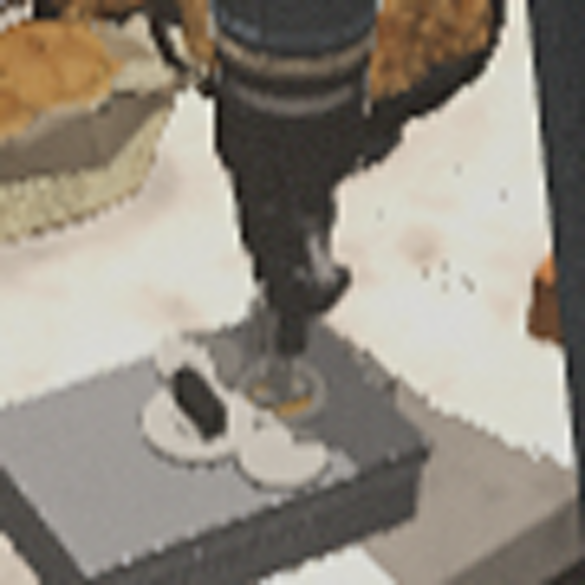

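play_rows(
  plan=[0, 0, 0, 0, 0, 0.05, 1, 0, 0, 0, 0, 0, 0.1, 1, 0, 0, 0, 0, 0, 0.1, 1, 0, 0, 0, 0, 0, 0.1, 1],
)

```text
time: 16.23
position: [0.4931, -0.0143, 0.1176]
tcp_rot: [3.141, -0.001, 1.081]
ft_force: [-7.3, -1.1, 17.0]
grip_width: 0.0069
```

Run:
```python
from fit import *
st()
```

```text
t 16.23 p [493.1 -14.3 117.6] rpy [ 1.7997e+02 -7.0000e-02  6.1930e+01] q [ -1.7  15.5 -19.2  55.2   0.  116.4] F [-7.3 -1.1 17. ] M [-0.44  1.66  0.18] w 6.9
```

play_rows(
  plan=[0, 0, 0, 0, 0, 0.06, 1, 0, 0, 0, 0, 0, 0.06, 1, 0, 0, 0, 0, 0, 0.06, 1],
)

```text
time: 16.48
position: [0.4931, -0.0143, 0.1176]
tcp_rot: [3.141, -0.001, 1.034]
ft_force: [-6.4, -2.0, 17.0]
grip_width: 0.0072
```

Run:
```python
from fit import *
st()
```

```text
t 16.48 p [493.1 -14.3 117.6] rpy [ 1.7998e+02 -7.0000e-02  5.9240e+01] q [ -1.7  15.5 -19.2  55.2   0.  119.1] F [-6.4 -2.  17. ] M [-0.4   1.72  0.37] w 7.2
```

play_rows(
  plan=[0, 0, 0, 0, 0, 0, 1, 0, 0, 0, 0, 0, 0, 1, 0, 0, 0, 0, 0, 0, 1, 0, 0, 0, 0, 0, 0, 1, 0, 0, 0, 0, 0, 0, 1, 0, 0, 0, 0, 0, 0, 1],
)

```text
time: 16.98
position: [0.4931, -0.0143, 0.1176]
tcp_rot: [3.141, -0.001, 1.034]
ft_force: [-6.4, -2.3, 16.4]
grip_width: 0.0071
```

Run:
```python
from fit import *
st()
for n in('top','scene'): cv2.imwrite(f'pics/{n}9.png',grab_frame(n)[:,:,::-1])
r=[]
for k in ('6','8','9'):
    b=cv2.imread(f'pics/scene{k}.png')[180:240,290:350]; r.append(cv2.resize(b,None,fx=4.4,fy=4.4,interpolation=cv2.INTER_CUBIC))
cv2.imwrite('pics/s9z.png',np.hstack(r))
a=cv2.imread('pics/scene9.png')[130:310,170:420]; cv2.imwrite('pics/s9w.png',cv2.resize(a,None,fx=3,fy=3))
```

```text
t 16.98 p [493.1 -14.3 117.6] rpy [ 1.7998e+02 -7.0000e-02  5.9260e+01] q [ -1.7  15.5 -19.2  55.2   0.  119.1] F [-6.4 -2.3 16.4] M [-0.45  1.74  0.41] w 7.1
```

View pics/s9z.png

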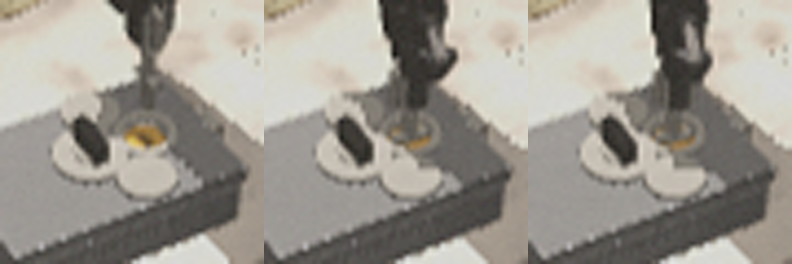

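View pics/s9w.png

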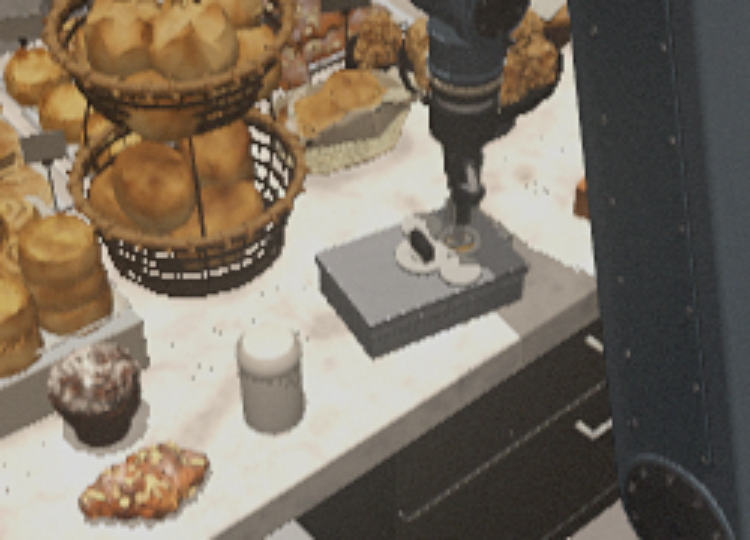

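The hold is steady: the ring is still over the lock, the key is seated and turned against the stop, and the shaker and croissant have not moved. I'll hand in.

```bash
python3 -c "
from h import *
sign_off(); st()"
```

```text
the job is handed in; nothing more can be done
the job is handed in; nothing more can be done
```

I turned the turret one click anticlockwise, took the key from its rest and pushed it home with a wiggle. I then turned it clockwise to the stop and handed in at about 17 s, still gripping it.

**Last checks:**
- **Turret:** in the pictures its open ring stands concentric over the yellow plug.
- **Key depth:** an extra 11 N of push moved the key only 0.1 mm, so it is on a hard stop at the expected height. The wrist height stayed at 117.6 mm under a push of about 16 N.
- **Turn:** the wrist turned about 109°, which covers the quarter turn, the key's play and some give. The torque then rose from about 0.1 to 0.4 Nm, so it is against the stop, and it held steady for the last half second.
- **Bystanders:** the shaker and croissant look untouched.

**What I could not confirm:**
- The bolt was too small to see drawing in, so the quarter turn rests on wrist angle and torque.
- I did not check the ramekin or the emptied key rest in the final pictures.
- The cameras disagreed with touch by 2 mm or more, so I aimed for the keyhole from where the gripper felt the turret pivot. The key went in without jamming.

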